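# Seat the freewheel remover on a child's bicycle wheel and keep it pressed home

### The job

Take the four-prong freewheel remover standing on the table, pass it over the axle of the bicycle wheel, and turn it until its prongs drop into the notches of the freewheel and it sits fully home. Then keep your grip on it and keep pressing it straight down, with about a kilogram of push, so that it cannot ride out while the axle nut is put on: finish while still holding and pressing it, and leave the other things on the table where they lie.

Things in the scene. Friction and masses are not known exactly. Their poses are not given: they have to be found in the camera images.
- remover: Freewheel remover: loose dark steel tool, about 170 g, 41 mm tall, standing on its prongs on the table left or right of the wheel. Origin on its axis at the prong tips' level, z up the axis. Four prongs at its own +x, +y, -x, -y: 5 mm long and wide (tips 3.8 mm), 15 to 19.5 mm from the axis. Above them a round flange 40 mm across, at 5 to 15 mm height. A 14 mm bore runs right through.
- remover_top (a point): On the remover's axis at its top, 41 mm above its origin: top of a hexagon 24 mm across flats, from 15 to 41 mm height. The flats' normals point along the tool's own +y and -y and 30 degrees either side of its +x and -x. Below the hexagon the flange's flat top stands out 6 to 8 mm all round; fingertips can bear on it.
- remover_seat (a point): On the remover's axis, 5 mm above its origin: the flat underside of the flange between the prongs, which lands on the freewheel's ring when the tool is home.
- wheel: Rear wheel of a child's bicycle without tyre, fixed, lying level, sprocket side up, on two pine blocks. Rim 216 mm across, its top 94 mm above the table. Origin on the axle's line at table height, z up. On top, inside a 71 mm sprocket, the freewheel's bright steel ring that does not turn, 27 mm inside, 42 mm outside, with four notches across it at the wheel's own +x, +y, -x, -y.
- freewheel_face (a point): Centre of the top face of the notched ring, 127 mm above the table, axes as the wheel's. The notches are 7 mm wide and 6.7 mm deep, so a prong has 1 mm play on each side; the tool fits at any of four turns 90 degrees apart. Out of line, its prongs stop on the ring with the tool 5 mm too high until it is turned (45 degrees at most) and drops in.
- axle_end (a point): Upper end of the solid axle, 9.5 mm thick with a chamfered end, standing 29 mm above the ring's face (156 mm above the table), bare of nut and washer; the remover's bore passes over it with about 2 mm play all round.
- parts_tray: Bystander: round stainless magnetic parts tray, 108 mm across and 28 mm high, holding two axle nuts and two washers on its magnet. Origin: centre of the underside.
- pliers: Bystander: needle-nose pliers with red grips, 175 mm long, 64 mm wide, 12 mm high, lying along their x, jaws to +x. Origin: near the middle, at the underside.
- rasp: Bystander: steel rasp with a wooden handle, 320 mm long, 29 mm wide and high, lying along its x, handle to -x. Origin: near the middle, at the underside.
- hinge: Bystander: brass door hinge with its pin removed, lying open, 72 x 90 mm, 11 mm high. Origin: centre of the underside.
Mind the look-alikes: they are no part of the job. Of the things like the remover, leave any that is red; of the rest the smaller one is meant.

How it is judged (in metres and radians):
On the way, in this order (a step that is already met when the one before it is completed fails the run):
1. the remover is lifted upright over the wheel's axle (z of remover_seat in the frame of axle_end above 0.006 m and horizontal distance between remover_seat and axle_end below 0.03 m and angle between remover's own z axis and vertical below 0.3 rad and contact force between the fingers and remover above 0.5 N), for 0.04 s.
2. the remover is home: all four prongs in the notches, flange on the ring (z of remover_seat in the frame of freewheel_face below 0.0015 m and horizontal distance between remover_seat and freewheel_face below 0.0025 m and angle between remover's own z axis and vertical below 0.06 rad), for 0.2 s.
At the end, for the whole second after the job is handed in: The remover stands upright (3.4 deg) and centred (2.5 mm) on the axle, all prongs in the notches, flange on the ring (1.5 mm); the fingers still hold it and press it on the wheel with 5 to 40 N through the last second; tray, pliers, rasp and hinge lie within 20 mm of where they started (all of step 2 and z of remover_seat in the frame of freewheel_face above -0.003 m and contact force between remover and wheel between 5 and 40 N and contact force between the fingers and remover above 2 N and distance of each of parts_tray, pliers, rasp, hinge from where it was at the start of the episode below 0.02 m); the arm keeps its last pose, push and grip.
It fails at once if a bystander is knocked more than 20 mm away (distance of any of parts_tray, pliers, rasp, hinge from where it was at the start of the episode above 0.02 m).
It also fails if it takes over 45 s, if anything falls off the work surface, if the arm or the gripper's body presses on something with over 40 N, if the wrist force passes 120 N, or if a joint passes its speed limit or range.

### The arm

A 6-joint arm with a two-finger parallel gripper is mounted at the origin on the work surface. World frame = base frame: x ahead of the robot, y to its left, z up, the work surface at z = 0. Lengths are in m, angles in degrees, forces in N, time in s.
With the tool pointing down it reaches from about 0.3 to 0.75 m from the base axis. Payload 8.5 kg.
Tool frame: the origin (TCP) lies midway between the tips of the shut fingers; the grasp point (between the pads) lies 19 mm behind it (env.tcp_to_grasp is the z of the grasp point in the tool frame, in m); z points along the fingers, y is the line along which they close (so a half turn about z gives the same grasp; the last joint's range is limited). The gripper opens to 85 mm and grips with 20 to 120 N. Pads are 22 mm wide; open, the fingers measure 114 mm over their backs; the gripper's body (76 mm by 85 mm) begins 54 mm behind the grasp point. The pads swing forward as they close: fully open they stand 13 mm farther back than shut.
Start: joints at [55.101, 21.807, 74.336, -0, 83.858, -12.336], TCP at [0.211, 0.508, 0.231] pointing down, gripper open.
Joint ranges: [-178.18, 178.18], [-50.72, 133.34], [12.68, 142.11], [-81.47, 261.47], [9.98, 163.14], [-165.26, 165.26]. Speed limits (degrees/s): [136.94, 136.94, 180, 180, 180, 180].

### API

Orientations are given as a 3x3 rotation matrix whose columns are the frame's x, y, z axes.
In Python, from rig import env, imaging, job, models gives the robot as it stands. The module is installed in compiled form; this text tells all that it offers.
- The arm moves only by the tool jog_arm, never from a script. Its argument "plan" is text: rows parted by semicolons, each of 7 numbers parted by spaces: the turn, a rotation vector about the tool's x, y, z in degrees, then the shift along the tool's x, y, z in cm, then the closure in counts, from 0 (fully open) to 255 (shut). In form: rx ry rz x y z claw; .... A call has 1 to 10 rows; each row shifts and turns the commanded pose from where the row before left it, along the tool's axes as they then stand; what a row does not reach is not made up. A row lasts 1/12 s, in which the tool goes at most 41.7 mm and 7.16 degrees, less where a joint would pass 70% of its speed; a pose out of reach is approached as far as the arm can. A call with a gripper value outside its range is refused whole. The fingers move at their own pace and stop on an object; "grip_force" is the grip in N (left out, the last holds). Time passes only in rows, so rows that do not move let the fingers close. It gives the time, the measured TCP pose, the force, the opening and the grip force at its end, in the units of the state.
- env.observe(): the state, without advancing time (a new reading comes with each control period).
- imaging.get_image(name): name is "side" or "top" or "wrist"; returns a dict with "pixels" (480x640x3 uint8, red, green, blue), "depth" (480x640 float32, m along the optical axis (not along the pixel's ray), 0 where there is no reading), "fov_y" (degrees; the focal length in pixels is half the picture's height over the tangent of half this angle, whatever the lens; pixels are square), "cx", "cy" (the principal point, pixels), "world_from_camera" (4x4, takes a point from camera to world coordinates). Camera axes: x right, y down, z forward; pixel columns grow to the right and rows downward; lengths in m; the calibration is good to about 2 mm. The wrist camera is an equidistant fisheye: a pixel r from the principal point sees the ray r / f radians off the axis. A picture is of the moment at which its call begins.
- job.close_job(): hands the job in; it is judged then, once.
Trained networks look in the newest picture that a camera, given by its name, has taken for a name from the list of things; names that differ only in an ending like _2 or _b are one class to them, and where a whole thing is asked for, a point or a joint stands for the part that bears it (a point fixed in the world has none). Each returns a list of dicts, best first, with "confidence" (0 to 1); they miss things now and then, are a little off and sometimes report something else, mostly with a low value. They report only what shows in the picture. A call takes as long as a camera call. They do not tell look-alikes from the thing itself.
- models.outline_of(camera, query): "region" (480x640 bool, what is visible of it) and "bbox" ([centre column, centre row, width, height] in pixels, round what is visible of it).
- models.tip_of(camera, query): "at" ([column, row] in pixels: a listed point, or the origin of a listed thing).
The state is a dict: "time_s": time; "q": joint angles; "qvel": joint speeds; "joint_efforts": joint torques, N m; "position": TCP position; "tool_rot": TCP orientation; "ft_force": force on the tool from outside, world axes, zero at the start; "wrist_torque": the same for the moment, N m; "grip_width": finger opening in m; "gripper_force": force on a finger pad.
Only numpy, scipy, OpenCV 4.12 (cv2) and the standard library are available. Lean on these libraries where they do the work, as an engineer would, in place of code of your own. Each camera call takes 0.05 s, during which the arm holds its last target. There are 200 camera calls.

## Working session

There is one attempt and no reset: what is moved stays moved. The work goes in short steps, Python scripts to look and compute and a tool call to move; the robot and the scene stay as the last step left them, time stands still between calls to the robot, and variables do not carry over. Pictures are saved under pics/ and viewed, at most 10 in all, crops included, and the job is handed in when it is done.

Besides the shell and the picture viewer there is one more tool, called after ">>>" as name(argument=value, ...) on one line, values as JSON. jog_arm: Moves the arm, as the interface text tells. Its arguments: {"type":"object","properties":{"plan":{"type":"string"},"grip_force":{"type":"number"}},"required":["plan"]}

```bash
mkdir -p pics; cat > h.py <<'E'
import numpy as np, cv2
from rig import env, imaging, job, models
def f_of(im): return 240/np.tan(np.radians(im["fov_y"]/2))
def world(im,u,v,d,fish=False):
    f=f_of(im); x=(np.asarray(u,float)-im["cx"]); y=(np.asarray(v,float)-im["cy"])
    if fish:
        r=np.hypot(x,y)+1e-9; t=np.tan(r/f)/r; p=np.stack([x*t*d,y*t*d,d*np.ones_like(x)],-1)
    else: p=np.stack([x/f*d,y/f*d,d*np.ones_like(x)],-1)
    T=np.array(im["world_from_camera"]); return p@T[:3,:3].T+T[:3,3]
def grid(im,fish=False):
    v,u=np.mgrid[:480,:640]; return world(im,u,v,im["depth"],fish)
def save(im,n,box=None,s=1):
    a=im["pixels"][:,:,::-1]
    if box: a=a[box[1]:box[3],box[0]:box[2]]
    cv2.imwrite("pics/"+n,cv2.resize(a,None,fx=s,fy=s,interpolation=cv2.INTER_CUBIC))
E
python3 - <<'E'
from h import *
np.set_printoptions(precision=4,suppress=True)
print(env.tcp_to_grasp)
a=[]
for c in ["top","side"]:
    im=imaging.get_image(c); G=grid(im); a.append(im["pixels"][:,:,::-1])
    print(c,im["world_from_camera"][:,3])
    for q in ["remover","remover_top","wheel","parts_tray","pliers","rasp","hinge"]:
        for r in models.outline_of(c,q)[:3]:
            m=r["region"]&(im["depth"]>0); P=G[m]
            if len(P)==0: continue
            print(q,round(r["confidence"],2),np.round(r["bbox"]),"med",np.median(P,0),"top",np.percentile(P[:,2],98),"ext",np.percentile(P,2,0)[:2],np.percentile(P,98,0)[:2],"rgb",im["pixels"][m].mean(0).round())
    for q in ["axle_end","freewheel_face"]:
        for r in models.tip_of(c,q)[:2]:
            u,v=r["at"]; print(q,round(r["confidence"],2),r["at"],G[int(round(v)),int(round(u))])
    save(im,c+"1.png")
E
```

```text
-0.0187
top [0.4876 0.0166 1.2649 1.    ]
remover 0.88 [421. 264.  20.  18.] med [ 0.5597 -0.2527  0.0231] top 0.061299319124115605 ext [ 0.5363 -0.2845] [ 0.5875 -0.2298] rgb [103.  52.  51.]
remover 0.84 [456. 294.  17.  16.] med [ 0.4778 -0.3486  0.0295] top 0.05842872400865115 ext [ 0.4555 -0.3694] [ 0.4998 -0.331 ] rgb [52. 54. 54.]
remover 0.59 [425. 295.  16.  12.] med [ 0.4755 -0.2641  0.0183] top 0.04403586955681561 ext [ 0.4587 -0.2819] [ 0.4921 -0.251 ] rgb [58. 59. 60.]
remover_top 0.74 [421. 266.  21.  22.] med [ 0.5603 -0.2509  0.0235] top 0.06131817222760094 ext [ 0.5367 -0.2782] [ 0.5875 -0.2298] rgb [103.  51.  50.]
remover_top 0.65 [457. 296.  22.  19.] med [ 0.4778 -0.3488  0.0238] top 0.05838186775634812 ext [ 0.4527 -0.3724] [ 0.5027 -0.3291] rgb [56. 58. 58.]
remover_top 0.61 [429. 295.  15.  13.] med [ 0.4755 -0.2654  0.0163] top 0.04378734430231233 ext [ 0.4558 -0.2883] [ 0.4949 -0.2502] rgb [63. 64. 65.]
wheel 0.63 [342. 287.  97. 102.] med [ 0.503  -0.0272  0.0728] top 0.12651733661095757 ext [ 0.3924 -0.1419] [0.6181 0.0867] rgb [108. 102.  91.]
parts_tray 
[... 2199 characters left out ...]
2.]
parts_tray 0.57 [242. 213.  32.  23.] med [0.5548 0.3321 0.0138] top 0.026033665038490132 ext [0.5089 0.272 ] [0.6011 0.3724] rgb [85. 84. 86.]
pliers 0.64 [221. 192.  54.  15.] med [0.5364 0.4554 0.0073] top 0.012962223980628107 ext [0.4636 0.4376] [0.6186 0.4967] rgb [105.  64.  63.]
rasp 0.72 [375. 438. 145.  84.] med [ 0.4621 -0.4706  0.0159] top 0.02860819839183619 ext [ 0.34   -0.4803] [ 0.6324 -0.4582] rgb [103.  85.  71.]
hinge 0.72 [391. 272.  37.  28.] med [ 0.7892 -0.1263  0.0062] top 0.0107922925965914 ext [ 0.7505 -0.1696] [ 0.8296 -0.0797] rgb [158. 123.  65.]
axle_end 0.62 [276.3, 243.9] [ 0.5015 -0.0324  0.1526]
freewheel_face 0.83 [279.6, 252.1] [ 0.5111 -0.032   0.1243]
```

```bash
python3 - <<'E'
from h import *
s=env.observe(); print(np.round(s["tool_rot"],4),s["position"],s["ft_force"],s["grip_width"])
a=cv2.imread("pics/top1.png")[220:340,280:480]; b=cv2.imread("pics/side1.png")[220:440,240:440]
a=cv2.resize(a,(500,300),interpolation=cv2.INTER_CUBIC);b=cv2.resize(b,(300,300),interpolation=cv2.INTER_CUBIC)
cv2.imwrite("pics/both.png",np.hstack([a,b]))
E
```

```text
[[-0.9235  0.3837 -0.    ]
 [ 0.3837  0.9235 -0.    ]
 [-0.     -0.     -1.    ]] [0.21101412 0.50787599 0.23132046] [-0.68156175 -0.23268764 -0.32088429] 0.08541817923785444
```

View pics/both.png

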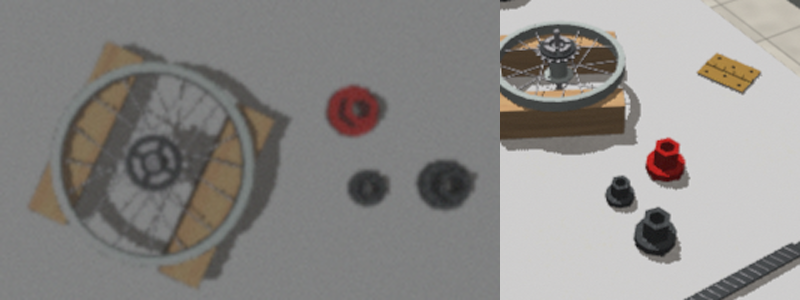

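>>> jog_arm(plan="0 0 0 -2.72 -3.09 0 0;0 0 0 -2.72 -3.09 0 0;0 0 0 -2.72 -3.09 0 0;0 0 0 -2.72 -3.09 0 0;0 0 0 -2.72 -3.09 0 0;0 0 0 -2.72 -3.09 0 0;0 0 0 -2.72 -3.09 0 0;0 0 0 -2.72 -3.09 0 0;0 0 0 -2.72 -3.09 0 0;0 0 0 -2.72 -3.09 0 0")

```text
time_s: 1.83
position: [0.3437, 0.1163, 0.2316]
tool_rot: [[-0.924, 0.383, 0.001], [0.383, 0.924, 0.0], [-0.001, 0.0, -1.0]]
ft_force: [1.6, 0.2, 0.1]
grip_width: 0.0856
gripper_force: 0.0
```

>>> jog_arm(plan="0 0 0 -2.72 -3.09 0 0;0 0 0 -2.72 -3.09 0 0;0 0 0 -2.72 -3.09 0 0;0 0 0 -2.72 -3.09 0 0;0 0 0 -2.72 -3.09 0 0;0 0 0 -2.72 -3.09 0 0;0 0 0 -2.72 -3.09 0 0;0 0 0 -2.72 -3.09 0 0;0 0 0 0 0 0 0")

```text
time_s: 2.58
position: [0.4513, -0.1996, 0.2307]
tool_rot: [[-0.922, 0.388, 0.001], [0.388, 0.922, -0.002], [-0.001, -0.001, -1.0]]
ft_force: [-0.5, 0.2, 0.1]
grip_width: 0.0855
gripper_force: 0.0
```

```bash
python3 - <<'E'
from h import *
np.set_printoptions(precision=4,suppress=True)
s=env.observe(); print(s["position"],s["q"])
im=imaging.get_image("wrist"); G=grid(im,True); print(im["world_from_camera"],f_of(im))
for r in models.outline_of("wrist","remover")[:4]:
    m=r["region"]&(im["depth"]>0); P=G[m]; print(round(r["confidence"],2),np.round(r["bbox"]),np.median(P,0),np.percentile(P,2,0),np.percentile(P,98,0),im["pixels"][m].mean(0).round())
for q in ["remover_top","freewheel_face","axle_end"]:
    for r in models.tip_of("wrist",q)[:3]:
        u,v=r["at"]; print(q,round(r["confidence"],2),r["at"],G[int(round(v)),int(round(u))])
save(im,"w1.png")
E
```

```text
[ 0.4513 -0.1996  0.2307] [ -37.6054   16.1252   83.1012   -0.0625   80.6844 -104.7667]
[[ 0.3888  0.8849  0.2563  0.3863]
 [ 0.9213 -0.3734 -0.1083 -0.1715]
 [-0.0001  0.2783 -0.9605  0.3727]
 [ 0.      0.      0.      1.    ]] 371.64829954431775
0.75 [310. 324.  57.  61.] [ 0.5534 -0.2532  0.0308] [ 0.5358 -0.2819  0.0085] [ 0.5806 -0.2312  0.0581] [126.  12.  10.]
0.71 [265. 257.  38.  50.] [ 0.4736 -0.2675  0.0161] [ 0.4581 -0.289  -0.0004] [ 0.4966 -0.2525  0.0413] [35. 37. 39.]
0.63 [195. 283.  55.  49.] [ 0.4709 -0.346   0.0212] [ 0.454  -0.3762  0.0081] [ 0.4989 -0.3299  0.0563] [16. 18. 19.]
remover_top 0.95 [307.2, 339.2] [ 0.5714 -0.2639  0.0407]
remover_top 0.87 [257.6, 263.7] [ 0.4811 -0.2789  0.0244]
remover_top 0.87 [179.8, 302.6] [ 0.4823 -0.3671  0.0474]
freewheel_face 0.6 [551.0, 216.2] [ 0.5026 -0.0307  0.1345]
axle_end 0.75 [568.9, 224.4] [ 0.5044 -0.0286  0.1553]
axle_end 0.52 [261.7, 265.5] [ 0.4843 -0.2757  0.0257]
```

View pics/w1.png

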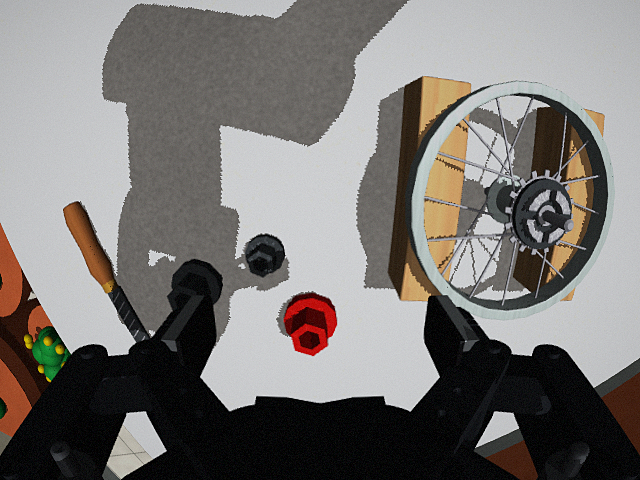

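>>> jog_arm(plan="0 0 0 0.2 -1.4 3.2 0;0 0 0 0.2 -1.4 3.2 0;0 0 0 0.2 -1.4 3.2 0;0 0 0 0.2 -1.4 3.2 0;0 0 0 0 0 0 0;0 0 0 0 0 0 0")

```text
time_s: 3.33
position: [0.4205, -0.2413, 0.1032]
tool_rot: [[-0.923, 0.384, -0.002], [0.384, 0.923, 0.002], [0.002, 0.001, -1.0]]
ft_force: [0.4, 0.2, 1.3]
grip_width: 0.0855
gripper_force: 0.0
```

```bash
python3 - <<'E'
from h import *
np.set_printoptions(precision=4,suppress=True)
s=env.observe(); print(s["position"])
im=imaging.get_image("wrist"); G=grid(im,True); print(im["world_from_camera"])
for r in models.outline_of("wrist","remover")[:4]:
    m=r["region"]&(im["depth"]>0); P=G[m]; print(round(r["confidence"],2),np.round(r["bbox"]),np.median(P,0),np.percentile(P,1,0),np.percentile(P,99,0),im["pixels"][m].mean(0).round())
    top=P[P[:,2]>P[:,2].max()-.006]; print("  hextop",len(top),(top.min(0)+top.max(0))/2,top.min(0),top.max(0))
for r in models.tip_of("wrist","remover_top")[:3]: print(r)
np.savez("w2.npz",px=im["pixels"],d=im["depth"],T=im["world_from_camera"])
g=im["pixels"].astype(float); g=np.clip(255*(g/255)**.5,0,255).astype(np.uint8)
r=models.outline_of("wrist","remover"); b=[q for q in r if im["pixels"][q["region"]].mean(0)[0]<60]
b=min(b,key=lambda q:abs(q["bbox"][0]-320)); u,v=map(int,b["bbox"][:2]); print(u,v)
cv2.imwrite("pics/w2.png",cv2.resize(g[max(v-60,0):v+60,u-70:u+70,::-1],None,fx=5,fy=5,interpolation=cv2.INTER_CUBIC))
E
```

```text
[ 0.4205 -0.2413  0.1032]
[[ 0.3846  0.8872  0.2548  0.3557]
 [ 0.9231 -0.3703 -0.1037 -0.214 ]
 [ 0.0023  0.2751 -0.9614  0.2455]
 [ 0.      0.      0.      1.    ]]
0.92 [307. 333.  56.  74.] [ 0.4702 -0.2693  0.0207] [ 0.4573 -0.2915 -0.0005] [ 0.4929 -0.2526  0.0414] [38. 40. 42.]
  hextop 823 [ 0.4771 -0.2719  0.0392] [ 0.4641 -0.2851  0.0362] [ 0.4901 -0.2587  0.0422]
0.92 [223. 368.  48.  69.] [ 0.4765 -0.3407  0.0205] [ 0.4608 -0.3533  0.0053] [ 0.506  -0.3296  0.0553] [19. 21. 22.]
  hextop 119 [ 0.4796 -0.3428  0.0534] [ 0.4689 -0.346   0.0504] [ 0.4903 -0.3396  0.0564]
0.84 [368. 390.  75.  37.] [ 0.542  -0.2477  0.0198] [ 0.5118 -0.2795  0.0005] [ 0.5699 -0.2292  0.0575] [140.  17.  15.]
  hextop 15 [ 0.4163 -0.2254  0.1775] [ 0.4139 -0.2307  0.1753] [ 0.4187 -0.22    0.1798]
{'at': [307.5, 349.8], 'confidence': 0.98}
307 333
```

View pics/w2.png

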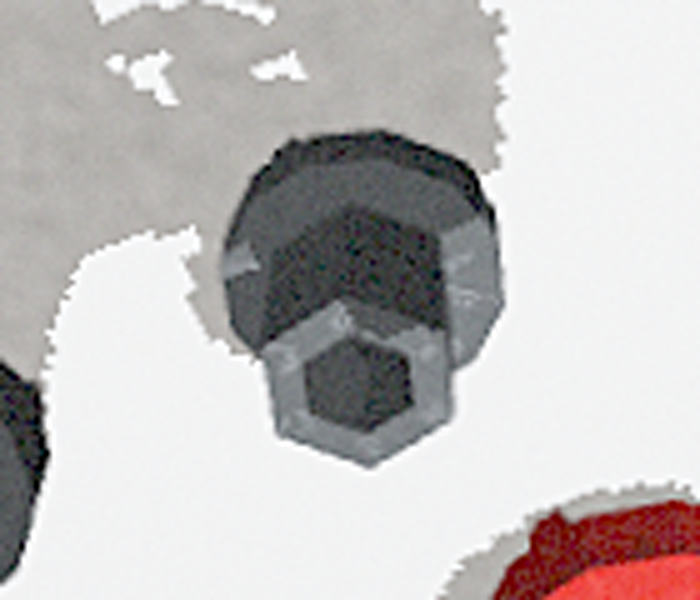

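```bash
python3 - <<'E'
from h import *
np.set_printoptions(precision=4,suppress=True,linewidth=150)
n=np.load("w2.npz"); im=dict(imaging.get_image("wrist")); im["depth"]=n["d"]; im["world_from_camera"]=n["T"]
c=np.array([[345,300],[262,345],[280,435],[370,465],[452,415],[450,330]])/5+[307-70,333-60]-.4
P1=world(im,c[:,0],c[:,1],np.ones(6),True); o=n["T"][:3,3]; dr=P1-o
X=o+dr*((.041-o[2])/dr[:,2])[:,None]; ce=X.mean(0); print(X[:,:2],ce)
v=X-ce; r=np.hypot(v[:,0],v[:,1]); a=np.degrees(np.arctan2(v[:,1],v[:,0])); print(r,a,"corner mod60",np.degrees(np.angle(np.exp(6j*np.radians(a)).sum()))/6)
G=grid(im,True); g=G.reshape(-1,3); d=g[:,:2]-[.4770,-.2720]; R=np.hypot(*d.T); A=np.degrees(np.arctan2(d[:,1],d[:,0]))%360
ok=(n["d"].ravel()>0)&(R<.024)
px=n["px"].reshape(-1,3).sum(1)
for lo in range(90,300,5):
    m=ok&(A>=lo)&(A<lo+5)
    k=m&(g[:,2]<.0055)&(g[:,2]>-.003)&(px<250)
    print(lo,m.sum(),k.sum(),np.round(1000*np.c_[R[k],g[k,2]],0)[:8].astype(int).tolist())
E
```

```text
[[ 0.4646 -0.2684]
 [ 0.4668 -0.281 ]
 [ 0.4807 -0.2848]
 [ 0.4897 -0.2758]
 [ 0.4863 -0.2626]
 [ 0.4739 -0.2578]] [ 0.477  -0.2717  0.041 ]
[0.0128 0.0138 0.0136 0.0133 0.013  0.0142] [ 164.9738 -137.5335  -74.2296  -17.5176   44.5242  102.6389] corner mod60 -16.19158907587877
90 58 0 []
95 57 2 [[19, 0], [19, 2]]
100 68 3 [[19, -1], [19, 1], [19, 3]]
105 82 3 [[19, 1], [19, 1], [20, 4]]
110 86 3 [[19, 0], [20, 5], [20, 4]]
115 85 1 [[18, -1]]
120 98 3 [[17, -1], [19, 5], [20, 5]]
125 86 2 [[19, 5], [19, 5]]
130 84 1 [[17, -1]]
135 86 2 [[17, -1], [19, 5]]
140 92 3 [[17, -1], [19, 5], [19, 5]]
145 96 1 [[20, 5]]
150 93 1 [[19, 5]]
155 96 1 [[20, 5]]
160 89 2 [[17, 0], [17, -1]]
165 93 3 [[17, 0], [19, 5], [19, 5]]
170 88 3 [[19, 5], [19, 5], [19, 4]]
175 87 3 [[20, 5], [20, 5], [19, 5]]
180 77 1 [[20, 5]]
185 84 3 [[18, -1], [19, 2], [20, 5]]
190 72 6 [[19, 0], [19, -1], [19, 1], [19, 3], [19, 3], [20, 5]]
195 82 4 [[19, 0], [19, 2], [19, 2], [20, 5]]
200 77 1 [[19, 1]]
205 79 2 [[20, 5], [20, 5]]
210 72 1 [[19, -1]]
215 77 1 [[19, -1]]
220 62 2 [[19, -1], [19, 5]]
225 62 2 [[19, 0], [20, 5]]
230 46 1 [[20, 0]]
235 36 0 []
240 41 0 []
245 33 0 []
250 32 0 []
255 34 0 []
260 24 0 []
265 27 2 [[23, -1], [23, 1]]
270 19 0 []
275 17 0 []
280 15 0 []
285 23 0 []
290 26 0 []
295 22 0 []
```

>>> jog_arm(plan="0 0 0 -3.2 -0.33 0 130;0 0 0 -3.2 -0.33 0 130;0 0 -6.6 0 0 0 130;0 0 0 0 0 1.0 130;0 0 0 0 0 0 130;0 0 0 0 0 0 130", grip_force=80)

```text
time_s: 4.08
position: [0.4767, -0.272, 0.093]
tool_rot: [[-0.961, 0.277, -0.001], [0.277, 0.961, 0.001], [0.001, 0.001, -1.0]]
ft_force: [-0.1, -0.0, 0.4]
grip_width: 0.0417
gripper_force: 0.0
```

```bash
python3 - <<'E'
from h import *
np.set_printoptions(precision=4,suppress=True)
s=env.observe(); print(s["position"],s["grip_width"])
im=imaging.get_image("wrist"); G=grid(im,True)
for r in models.outline_of("wrist","remover")[:3]:
    m=r["region"]&(im["depth"]>0); P=G[m]; top=P[(P[:,2]>.036)&(P[:,2]<.046)]; print(np.round(r["bbox"]),"hextop",len(top),(top.min(0)+top.max(0))/2 if len(top) else 0)
# ring notches: points on ring face
for q in ["axle_end","freewheel_face"]:
    for r in models.tip_of("wrist",q)[:2]: print(q,r["confidence"],r["at"],G[int(r["at"][1]),int(r["at"][0])])
save(im,"w3.png")
E
```

```text
[ 0.4767 -0.272   0.093 ] 0.04167626734863541
[357. 355.  52.  86.] hextop 393 [ 0.5602 -0.266   0.041 ]
[319. 253.  64.  72.] hextop 1169 [ 0.4773 -0.2721  0.0393]
[194. 291.  93. 101.] hextop 725 [ 0.4769 -0.355   0.041 ]
```

View pics/w3.png

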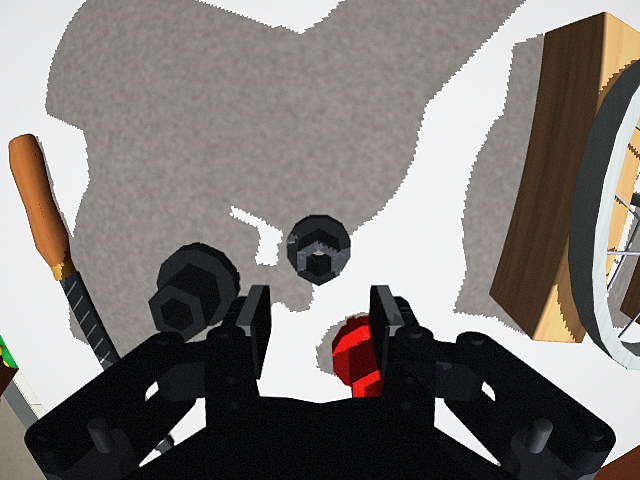

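>>> jog_arm(plan="0 0 0 0 0 3.0 130;0 0 0 0 0 2.6 130;0 0 0 0 0 1.5 130;0 0 0 0 0 0.5 130;0 0 0 0 0 0 255;0 0 0 0 0 0 255;0 0 0 0 0 0 255;0 0 0 0 0 0 255;0 0 0 0 0 0 255", grip_force=80)

```text
time_s: 5.03
position: [0.4777, -0.2731, 0.0181]
tool_rot: [[-0.961, 0.275, 0.001], [0.275, 0.961, -0.001], [-0.001, -0.001, -1.0]]
ft_force: [-0.4, -0.6, -1.5]
grip_width: 0.0222
gripper_force: 78.5
```

>>> jog_arm(plan="0 0 0 0 0 -3.0 255;0 0 0 0 0 -4 255;0 0 0 0 0 -4 255;0 0 0 0 0 -4 255;0 0 0 0 0 -4 255;0 0 0 0.48 3.7 0 255;0 0 0 0.48 3.7 0 255;0 0 0 0.48 3.7 0 255;0 0 0 0.48 3.7 0 255;0 0 0 0 0 0 255")

```text
time_s: 5.87
position: [0.4996, -0.1197, 0.208]
tool_rot: [[-0.963, 0.27, 0.0], [0.27, 0.963, 0.002], [0.0, 0.002, -1.0]]
ft_force: [0.6, -0.2, -1.9]
grip_width: 0.0227
gripper_force: 79.2
```

```bash
python3 - <<'E'
from h import *
np.set_printoptions(precision=4,suppress=True,linewidth=150)
s=env.observe(); print(s["position"],s["grip_width"],s["ft_force"])
im=imaging.get_image("wrist"); G=grid(im,True)
for q in ["axle_end","freewheel_face"]:
    for r in models.tip_of("wrist",q)[:2]:
        u,v=r["at"]; P=G[int(v)-6:int(v)+7,int(u)-6:int(u)+7].reshape(-1,3); print(q,round(r["confidence"],2),r["at"],P[P[:,2].argmax()])
for r in models.outline_of("wrist","remover")[:2]: print(r["confidence"],r["bbox"])
np.savez("w4.npz",px=im["pixels"],d=im["depth"],T=im["world_from_camera"],G=G)
c=np.array([.503,-.030]); g=G.reshape(-1,3); ok=(im["depth"].ravel()>0)&(np.hypot(*(g[:,:2]-c).T)<.05)
ax=g[ok&(g[:,2]>.137)&(g[:,2]<.165)]; print("axle",len(ax),np.median(ax,0),ax.min(0),ax.max(0))
rg=g[ok&(g[:,2]>.124)&(g[:,2]<.131)]; print("ring",len(rg),rg.min(0),rg.max(0))
m=np.argwhere((ok&(g[:,2]>.1)).reshape(480,640)); lo,hi=m.min(0)-4,m.max(0)+5; print(lo,hi)
p=im["pixels"][lo[0]:hi[0],lo[1]:hi[1],::-1]; z=G[lo[0]:hi[0],lo[1]:hi[1],2]; zc=cv2.applyColorMap(np.clip((z-.112)/.02*255,0,255).astype(np.uint8),cv2.COLORMAP_JET)
k=int(400/max(p.shape[:2])); cv2.imwrite("pics/w4.png",cv2.resize(np.hstack([p,zc]),None,fx=k,fy=k,interpolation=cv2.INTER_NEAREST)); print(k,p.shape)
E
```

```text
[ 0.4996 -0.1197  0.208 ] 0.022693432232158636 [ 0.6036 -0.2182 -1.8682]
freewheel_face 0.69 [458.4, 218.6] [ 0.4317 -0.1004  0.3501]
0.92 [96.2, 256.4, 65.2, 54.1]
0.78 [320.9, 304.2, 87.2, 112.8]
axle 350 [ 0.5038 -0.0299  0.1529] [ 0.5009 -0.033   0.1372] [ 0.5105 -0.0232  0.1574]
ring 1489 [ 0.4837 -0.0502  0.124 ] [ 0.5278 -0.0061  0.1308]
[158 397] [484 603]
1 (322, 206, 3)
```

View pics/w4.png

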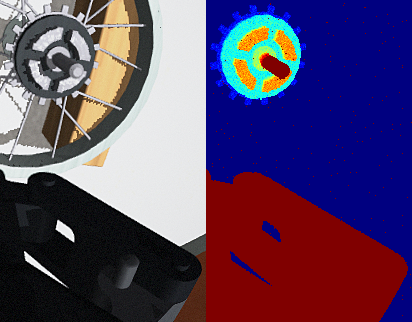

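```bash
python3 - <<'E'
from h import *
from scipy.optimize import differential_evolution as DE
np.set_printoptions(precision=4,suppress=True,linewidth=150)
n=np.load("w4.npz"); g=n["G"].reshape(-1,3); ok=n["d"].ravel()>0; ok&=np.hypot(g[:,0]-.504,g[:,1]+.029)<.034
P=g[ok&(g[:,2]>.112)&(g[:,2]<.133)]
h=np.histogram(P[:,2],bins=np.arange(.112,.134,.001)); print(h[0])
land=P[:,2]>.1245
def pred(p):
    d=P[:,:2]-p[:2]; R=np.hypot(*d.T); a=np.arctan2(d[:,1],d[:,0])-p[2]
    x,y=R*np.cos(a),R*np.sin(a); return (R>.0135)&(R<.021)&(abs(x)>.0035)&(abs(y)>.0035)
f=lambda p:(pred(p)!=land).mean()
r=DE(f,[(.498,.51),(-.035,-.023),(0,np.pi/2)],seed=1,maxiter=200,popsize=20); print(r.x,np.degrees(r.x[2]),r.fun,land.mean())
for dz in np.arange(-8,9,2): print(dz,round(f(r.x+[0,0,np.radians(dz)]),4),end="; ")
g2=g[(n["d"].ravel()>0)&(np.hypot(g[:,0]-.504,g[:,1]+.029)<.012)&(g[:,2]>.1535)&(g[:,2]<.159)]; print("axle top",len(g2),np.median(g2,0),(g2.min(0)+g2.max(0))/2)
# held tool: hexagon top and flange top
s=env.observe(); t=s["position"]; h=g[(n["d"].ravel()>0)&(np.hypot(g[:,0]-t[0],g[:,1]-t[1])<.03)]
print("flange/other",np.histogram(h[:,2],bins=np.arange(.17,.24,.005)))
for lo,hi in [(.225,.236),(.198,.209)]:
    k=h[(h[:,2]>lo)&(h[:,2]<hi)]; q=(k-t)@np.array(s["tool_rot"]); print(lo,len(k),q.min(0) if len(k) else 0,q.max(0) if len(k) else 0,np.median(k[:,2]) if len(k) else 0)
px=n["px"].astype(float); px=(255*(px/255)**.5).astype(np.uint8)
cv2.imwrite("pics/w5.png",cv2.resize(px[230:380,240:400,::-1],None,fx=4,fy=4,interpolation=cv2.INTER_CUBIC))
E
```

```text
[  47  235  486  239   42   47  242 1356 1136  244  203  118   84  271  726  349   32   13   14    9    8    0]
[ 0.506  -0.0278  1.1168] 63.98553232211793 0.05965090662599559 0.24944924589052703
-8 0.0942; -6 0.0834; -4 0.0732; -2 0.0666; 0 0.0597; 2 0.0634; 4 0.0713; 6 0.0795; 8 0.0905; axle top 159 [ 0.5052 -0.0285  0.1549] [ 0.5057 -0.0281  0.1555]
flange/other (array([   0,    0,    0,    6,   34,  276, 1481,  603,  583,  784,  873, 1367, 2111]), array([0.17 , 0.175, 0.18 , 0.185, 0.19 , 0.195, 0.2  , 0.205, 0.21 , 0.215, 0.22 , 0.225, 0.23 , 0.235]))
0.225 3576 [-0.0122 -0.0182 -0.0285] [ 0.0163  0.0285 -0.0175] 0.23033340623329013
0.198 2112 [-0.0066 -0.0134 -0.0015] [0.0227 0.0269 0.0095] 0.2044562753592096
```

View pics/w5.png

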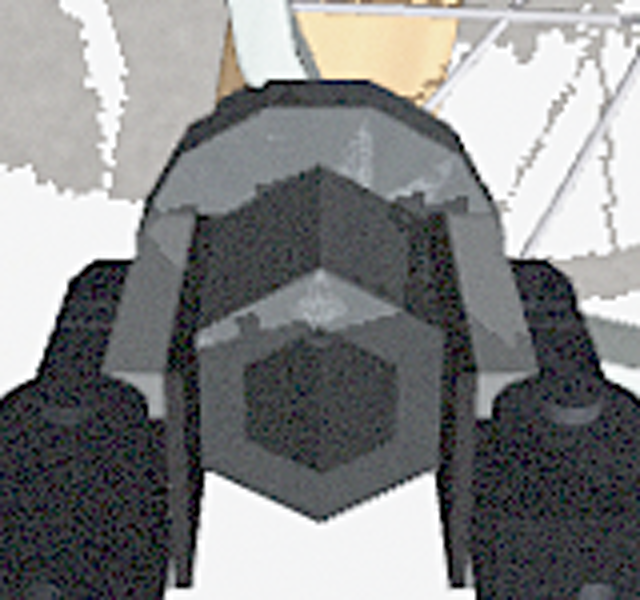

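```bash
python3 - <<'E'
from h import *
np.set_printoptions(precision=4,suppress=True)
n=np.load("w4.npz"); s=env.observe(); im=dict(imaging.get_image("wrist")); im["world_from_camera"]=n["T"]
c=np.array([[320,268],[200,345],[203,467],[320,520],[437,467],[440,335]])/4+[240,230]-.4
o=n["T"][:3,3]; dr=world(im,c[:,0],c[:,1],np.ones(6),True)-o
X=o+dr*((s["position"][2]+.0229-o[2])/dr[:,2])[:,None]; R=np.array(s["tool_rot"]); L=(X-s["position"])@R
print(L,L.mean(0),s["position"],s["tool_rot"]); off=L.mean(0)
th=np.radians(34.0); print("target rot y at 34deg")
Rt=np.array([[-np.sin(th),np.cos(th),0],[np.cos(th),np.sin(th),0],[0,0,-1]]); off[2]=0
t=np.array([.506,-.0278,0])-Rt@off; print("TCP xy target",t, "tool delta now",(t-s["position"])@R)
E
```

```text
[[ 0.0159  0.0065 -0.0229]
 [ 0.008  -0.0043 -0.0229]
 [-0.0053 -0.0045 -0.0229]
 [-0.0114  0.0066 -0.0229]
 [-0.0052  0.0177 -0.0229]
 [ 0.0091  0.0174 -0.0229]] [ 0.0018  0.0066 -0.0229] [ 0.4997 -0.126   0.2075] [[-0.9613  0.2754  0.0003]
 [ 0.2754  0.9613 -0.0005]
 [-0.0005 -0.0004 -1.    ]]
target rot y at 34deg
TCP xy target [ 0.5016 -0.033   0.    ] tool delta now [0.0239 0.09   0.2075]
```

```bash
cat > ring.py <<'E'
from h import *
from scipy.optimize import differential_evolution as DE
np.set_printoptions(precision=4,suppress=True,linewidth=150)
s=env.observe(); im=imaging.get_image("wrist"); print(s["position"],np.abs(s["qvel"]).max())
g=grid(im,True).reshape(-1,3); ok=im["depth"].ravel()>0; ok&=np.hypot(g[:,0]-.504,g[:,1]+.029)<.034
P=g[ok&(g[:,2]>.112)&(g[:,2]<.133)]; land=P[:,2]>.1245
def f(p):
    d=P[:,:2]-p[:2]; R=np.hypot(*d.T); a=np.arctan2(d[:,1],d[:,0])-p[2]; x,y=R*np.cos(a),R*np.sin(a)
    return (((R>.0135)&(R<.021)&(abs(x)>.0035)&(abs(y)>.0035))!=land).mean()
for k in (1,2):
    r=DE(f,[(.496,.512),(-.037,-.021),(0,np.pi/2)],seed=k,maxiter=200,popsize=20); print(r.x,np.degrees(r.x[2]),r.fun)
g2=g[ok&(np.hypot(g[:,0]-.504,g[:,1]+.029)<.012)&(g[:,2]>.1535)&(g[:,2]<.159)]; print("axle top",np.median(g2,0),(g2.min(0)+g2.max(0))/2)
t=s["position"]; R=np.array(s["tool_rot"]); print("tool delta cm",(np.r_[r.x[:2],t[2]]-t)@R*100, "yaw",np.degrees(np.arctan2(R[1,1],R[0,1])))
E
python3 ring.py
```

```text
[ 0.4996 -0.1263  0.2074] 0.566298669253284
[ 0.5061 -0.0277  1.1133] 63.785909771678334 0.0612034973427053
[ 0.5061 -0.0277  1.1123] 63.72902370799125 0.06137493571061203
axle top [ 0.5051 -0.0287  0.155 ] [ 0.5055 -0.0283  0.1552]
tool delta cm [ 2.0953  9.653  -0.0027] yaw 73.97017509497995
```

>>> jog_arm(plan="0 0 0 0.71 3.19 0 255;0 0 0 0.71 3.19 0 255;0 0 0 0.70 3.19 0 255;0 0 6.7 0 0 0 255;0 0 6.7 0 0 0 255;0 0 6.7 0 0 0 255;0 0 6.7 0 0 0 255;0 0 6.7 0 0 0 255;0 0 6.7 0 0 0 255;0 0 0 0 0 0 255")

```text
time_s: 7.0
position: [0.5057, -0.0285, 0.2072]
tool_rot: [[-0.552, 0.834, -0.0], [0.834, 0.552, -0.0], [0.0, -0.0, -1.0]]
ft_force: [-0.6, -0.5, -1.7]
grip_width: 0.0223
gripper_force: 79.3
```

>>> jog_arm(plan="0 0 0 0 0 0 255;0 0 0 0 0 0 255")

```text
time_s: 7.17
position: [0.5056, -0.028, 0.2073]
tool_rot: [[-0.559, 0.829, -0.0], [0.829, 0.559, -0.0], [0.0, -0.0, -1.0]]
ft_force: [-0.6, -0.3, -1.6]
grip_width: 0.0223
gripper_force: 79.3
```

>>> jog_arm(plan="0 0 0 0 0 1.3 255;0 0 0 0 0 1.0 255;0 0 0 0 0 0.8 255;0 0 0 0 0 0.6 255;0 0 0 0 0 0.5 255;0 0 0 0 0 0.4 255;0 0 0 0 0 0.4 255;0 0 0 0 0 0.4 255;0 0 0 0 0 0 255")

```text
time_s: 7.92
position: [0.5054, -0.0274, 0.1527]
tool_rot: [[-0.557, 0.831, -0.001], [0.831, 0.557, 0.0], [0.001, -0.001, -1.0]]
ft_force: [0.1, 0.4, -1.8]
grip_width: 0.0224
gripper_force: 79.3
```

Over the axle freely (no side load). Lower toward the notches.

>>> jog_arm(plan="0 0 0 0 0 0.3 255;0 0 0 0 0 0.3 255;0 0 0 0 0 0.2 255;0 0 0 0 0 0.15 255;0 0 0 0 0 0.1 255;0 0 0 0 0 0 255")

```text
time_s: 8.42
position: [0.5055, -0.0276, 0.1426]
tool_rot: [[-0.557, 0.831, -0.0], [0.831, 0.557, -0.0], [0.0, -0.0, -1.0]]
ft_force: [0.5, -1.1, -2.4]
grip_width: 0.0223
gripper_force: 79.3
```

>>> jog_arm(plan="0 0 0 0 0 0.1 255;0 0 0 0 0 0.1 255;0 0 0 0 0 0.05 255;0 0 0 0 0 0 255;0 0 0 0 0 0 255")

```text
time_s: 8.83
position: [0.5056, -0.0276, 0.1403]
tool_rot: [[-0.557, 0.831, -0.0], [0.831, 0.557, -0.0], [-0.0, -0.0, -1.0]]
ft_force: [0.6, -2.2, -1.8]
grip_width: 0.0221
gripper_force: 79.4
```

>>> jog_arm(plan="0 0 0 0 0 0.05 255;0 0 0 0 0 0.05 255;0 0 0 0 0 0 255;0 0 0 0 0 0 255")

```text
time_s: 9.17
position: [0.5057, -0.0277, 0.14]
tool_rot: [[-0.557, 0.831, 0.001], [0.831, 0.557, -0.001], [-0.001, 0.0, -1.0]]
ft_force: [-2.9, -3.7, 5.0]
grip_width: 0.0222
gripper_force: 80.4
```

>>> jog_arm(plan="0 0 0 0 0 0.04 255;0 0 0 0 0 0 255;0 0 0 0 0 0 255;0 0 0 0 0 0 255")

```text
time_s: 9.5
position: [0.5057, -0.0277, 0.1399]
tool_rot: [[-0.557, 0.831, 0.001], [0.831, 0.557, -0.001], [-0.001, 0.0, -1.0]]
ft_force: [-4.8, -2.5, 9.3]
grip_width: 0.0224
gripper_force: 80.8
```

>>> jog_arm(plan="0 0 0 0 0 0.01 255;0 0 0 0 0 0 255;0 0 0 0 0 0 255;0 0 0 0 0 0 255;0 0 0 0 0 0 255;0 0 0 0 0 0 255")

```text
time_s: 10.0
position: [0.5057, -0.0277, 0.14]
tool_rot: [[-0.557, 0.831, 0.001], [0.831, 0.557, -0.001], [-0.001, 0.0, -1.0]]
ft_force: [-4.2, -1.9, 9.0]
grip_width: 0.0224
gripper_force: 80.9
```

```bash
python3 - <<'E'
from h import *
im=imaging.get_image("wrist"); g=im["pixels"].astype(float); im["pixels"]=(255*(g/255)**.5).astype(np.uint8)
save(im,"w6.png",(220,180,420,400),3 if 0 else 2.7)
for k in range(3): print(env.observe()["ft_force"],env.observe()["position"]); imaging.get_image("wrist")
E
```

```text
[-4.40331206 -2.12139552  9.42152633] [ 0.50570814 -0.02765066  0.13995742]
[-4.68040268 -2.58799946 10.02514503] [ 0.50568977 -0.02767404  0.13995278]
[-4.71943939 -1.97186592  8.71616215] [ 0.50569142 -0.02766998  0.13995983]
```

View pics/w6.png

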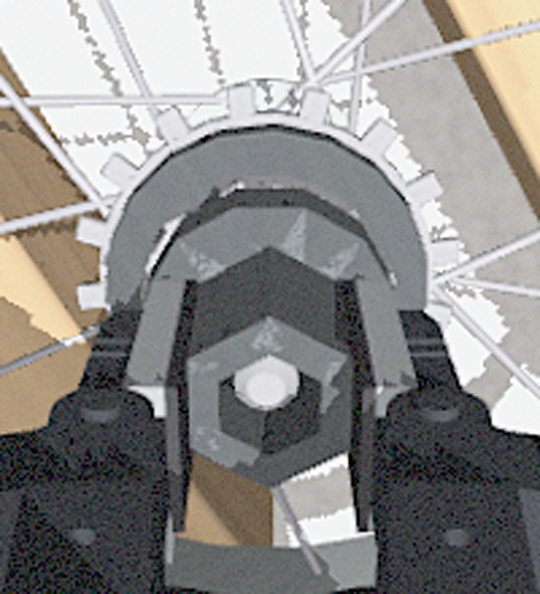

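The flange sits on the ring (crop about 270,190) with the axle end showing in the bore at (265,380). The height matches home, and the push is a steady 11 N or so.

```bash
python3 -c "
from rig import job; print(job.close_job())"
```

```text
the job is handed in; nothing more can be done
None
```

I handed the job in with the remover home in the freewheel notches, still gripped at about 80 N and pressed down with about 11 N; the rig returned no verdict.

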